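# Open the stock locker with its paddle latch

## Task

Open the small stock locker on the bench so that the stock inside can be reached: lift the red paddle just until you feel it come up against its stop, hold it there while you ease the door off its strike, then swing the door wide open, to about a right angle, and let go so that the paddle drops back. Go gently: do not strain the paddle against its stop, do not haul on the door while the hidden pawl still catches, do not fling the door, and leave the other things on the bench alone.

Things in the scene. Friction and masses are not known exactly. Their poses are not given: they have to be found in the camera images.
- locker: Grey steel locker fixed to the bench (place and yaw vary), 180 mm deep (its x), 250 wide (its y), 295 high. Origin: centre of its underside; its front, with the blue door, faces its own -x; z up. The door is 12 thick, 230 wide, 21 to 289 above the bench; its outer face lies at x = -102 when shut.
- hinge_line (a point): Point on the door's vertical hinge line (through the middle of its thickness), fixed to the locker at x = -96, y = +115, z = 255 mm in the locker's frame: the left edge of the door as seen by one who faces it.
- door (a joint): Door angle in rad: 0 shut; grows as the free edge (the locker's -y side) swings out towards the locker's -x, clockwise from above; end of travel 1.75. It stays where it is left (hinge friction 0.12 N m, door about 0.9 kg).
- paddle (a joint): Paddle angle in rad: 0 at rest (blade level), grows as its outer end is lifted; a light spring returns it (3 N at the grip point at rest, 4 N at 0.5, plus rubbing). Its axis is level, at the door's outer face, 190 mm from the hinge line, 255 mm above the bench. Inside, out of sight, it carries the pawl, 50 mm long, with a tooth that hooks behind the strike; lifting the blade lowers the pawl.
- paddle_grip (a point): Grip point amid the red blade, 46 mm out from the paddle's axis. The blade sticks straight out of the door, 24 mm wide (parallel to the door), 8 thick, with an end bar 38 wide, 10 thick, 64 to 72 out. Take it from above, a finger on each side of its width; it may turn between the fingers as it is lifted. Free space below; the locker's roof is 40 higher.
- strike_housing: Hidden housing, origin on the paddle's axis; its pose tells nothing of the strike it carries. Strike height varies: the pawl clears at a paddle angle between 0.1 and 0.55, and 0.03 to 0.07 (1 to 3 mm) later meets a firm stop (force felt climbs some 4 N per mm). Keep it between those until the door is 0.2 open; while caught, the door gives 3 mm and stops dead. Load it with less than 15 N.
- tape_roll: Bystander: roll of tape, 90 across, 48 high, standing flat on the locker's roof towards the back. Origin: centre of underside.
- stock_carton: Bystander: brown carton 100 x 70 x 60 on the bench close to the locker's paddle side. Origin: centre of underside.
- grey_carton: Bystander: grey carton 120 x 90 x 50 mm on one side of the bench, right or left. Origin: centre of underside.
- screw_jar: Bystander: glass jar 60 mm across, 85 high, on the other side of the bench from the grey carton. Origin: centre of underside.
- screwdriver: Bystander: screwdriver lying on the right of the bench.
- parts_tray: Bystander: yellow tray 160 x 110 x 40 left of the locker. Origin: centre of underside.
- wrench: Bystander: wrench lying on the left of the bench.

How it is judged (in metres and radians):
On the way, in this order (a step that is already met when the one before it is completed fails the run):
1. the paddle is lifted with the door still shut (value of joint paddle above 0.06 rad and value of joint door below 0.04 rad), for 0.1 s.
2. the door has come off its strike (value of joint door above 0.25 rad), for 0.1 s.
At the end, for the whole second after the job is handed in: the door stands open by more than 1.2 rad (about 70 degrees or more) and at rest, and the paddle is released, back within 0.08 rad of its rest (value of joint door above 1.2 rad and velocity of joint door below 0.05 rad/s and value of joint paddle below 0.08 rad); the robot touches nothing.
It fails at once if the pawl loads the strike or its stop with more than 15 N (paddle strained, or door hauled on while caught) (contact force between strike_housing and anything else above 15 N).
It fails at once if the door is flung faster than 2.5 rad/s (velocity of joint door above 2.5 rad/s).
It fails at once if another thing is shifted by more than 30 mm (distance of any of tape_roll, stock_carton, grey_carton, screw_jar, screwdriver, parts_tray, wrench from where it was at the start of the episode above 0.03 m).
It also fails if it takes over 72 s, if anything falls off the work surface, if the arm or the gripper's body presses on something with over 40 N, if the wrist force passes 120 N, or if a joint passes its speed limit or range.

## Robot

A 6-joint arm with a two-finger parallel gripper is mounted at the origin on the work surface. World frame = base frame: x ahead of the robot, y to its left, z up, the work surface at z = 0. Lengths are in mm, angles in rad, forces in N, time in s.
With the tool pointing down it reaches from about 350 to 975 mm from the base axis. Payload 7.1 kg.
Tool frame: the origin (TCP) lies at the very end of the fingers, on their centre line; the grasp point (between the pads) lies 19 mm behind it; z points along the fingers, y is the direction in which the jaws open and shut (so a half turn about z gives the same grasp; the last joint's range is limited). The gripper opens to 88 mm and grips with 3 to 60 N. Pads are 20 mm wide; open, the fingers measure 115 mm over their backs; the gripper's body (75 mm by 178 mm) begins 61 mm behind the grasp point.
Start: joints at [-1.257, 0.423, 1.63, -0, 1.089, -0.019], TCP at [204.199, -590.684, 222.675] pointing down, gripper open.
Joint ranges: [-3, 3], [-0.9, 2.11], [0.09, 2.58], [-1.31, 4.45], [0.11, 2.69], [-2.54, 2.54]. Speed limits (rad/s): [2.39, 2.39, 3.01, 3.14, 3.14, 3.14].

## Interface

Orientations are given as a rotation vector (axis times angle).
In Python, from workcell import * gives the robot as it stands.
- The arm moves only by the tool play_rows, never from a script. Its argument "plan" is text: rows parted by semicolons, each of 7 numbers parted by spaces: the finger opening in cm, from 0 to 8.78, then the shift along the tool's x, y, z in cm, then the turn, a rotation vector about the tool's x, y, z in degrees. A call has 1 to 20 rows; each row shifts and turns the commanded pose from where the row before left it, along the tool's axes as they then stand; what a row does not reach is not made up. A row lasts 1/8 s, in which the tool goes at most 62.5 mm and 10.7 degrees, less where a joint would pass 70% of its speed; a pose out of reach is approached as far as the arm can. A call is refused whole if a number of a shift passes 6.25 or a number of a turn 10.7, either way. A call with a gripper value outside its range is refused whole. The fingers move at their own pace and stop on an object; the grip force is fixed at half the most. Time passes only in rows, so rows that do not move let the fingers close. It gives the time, the measured TCP pose, the force and the opening at its end, in the units of the state.
- get_obs(): the state, without advancing time (a new reading comes with each control period).
- get_image(name): name is "side" or "top" or "wrist"; returns a dict with "pixels" (420x560x3 uint8, red, green, blue), "range_z" (420x560 float32, mm along the optical axis (not along the pixel's ray), 0 where there is no reading), "fx", "fy", "cx", "cy" (pixels), "eye" and "attitude" of the camera in the world. Camera axes: x right, y down, z forward; pixel columns grow to the right and rows downward; lengths in mm; the calibration is good to about 2 mm. A picture is of the moment at which its call begins.
- close_job(): hands the job in, once; it reports no verdict.
The state is a dict: "t": time; "qpos": joint angles; "qvel": joint speeds; "joint_torque": joint torques, N m; "ee_pos": TCP position; "orientation": TCP orientation; "ft_force": force on the tool from outside, world axes, zero at the start; "moment": the same for the moment, N m; "width": finger opening in mm.
Only numpy, scipy, OpenCV 4.12 (cv2) and the standard library are available. Lean on these libraries where they do the work, as an engineer would, in place of code of your own. Each camera call takes 0.05 s, during which the arm holds its last target. There are 200 camera calls.

## Working session

There is one attempt and no reset: what is moved stays moved. The work goes in short steps, Python scripts to look and compute and a tool call to move; the robot and the scene stay as the last step left them, time stands still between calls to the robot, and variables do not carry over. Pictures are saved under pics/ and viewed, about 8 in all and at most 12, crops included, and the job is handed in when it is done.

Besides the shell and the picture viewer there is one more tool, called after "Emit:" as name(argument=value, ...) on one line, values as JSON. play_rows: Moves the arm, as the interface text tells. Its arguments: {"type":"object","properties":{"plan":{"type":"string"}},"required":["plan"]}

```bash
mkdir -p pics; cat > h.py <<'E'
from workcell import *
import numpy as np, cv2
from scipy.spatial.transform import Rotation as R
def shot(n,fn):
    im=get_image(n); cv2.imwrite(fn,cv2.cvtColor(im["pixels"],cv2.COLOR_RGB2BGR)); return im
def cloud(im):
    z=im["range_z"].astype(float); v,u=np.mgrid[:z.shape[0],:z.shape[1]]
    p=np.stack([(u-im["cx"])/im["fx"]*z,(v-im["cy"])/im["fy"]*z,z],-1)
    a=np.array(im["attitude"],float)
    M=a if a.shape==(3,3) else R.from_rotvec(a).as_matrix()
    return p@M.T+np.array(im["eye"])
E
python3 - <<'E'
from h import *
o=get_obs(); print(o)
a=shot("top","pics/t1.png"); b=shot("side","pics/s1.png")
for im in(a,b):
    print(im["eye"],im["attitude"],im["fx"])
    P=cloud(im); hsv=cv2.cvtColor(im["pixels"],cv2.COLOR_RGB2HSV); ok=im["range_z"]>0
    red=ok&((hsv[...,0]<6)|(hsv[...,0]>174))&(hsv[...,1]>150)&(hsv[...,2]>80)
    blue=ok&(hsv[...,0]>100)&(hsv[...,0]<125)&(hsv[...,1]>100)
    for n,m in(("red",red),("blue",blue)):
        k,l,s,c=cv2.connectedComponentsWithStats(m.astype(np.uint8))
        for i in range(1,k):
            if s[i,4]>15: print(n,s[i],np.median(P[l==i],0).round(),P[l==i].min(0).round(),P[l==i].max(0).round())
cv2.imwrite("pics/c1.png",cv2.resize(np.hstack([cv2.imread("pics/t1.png"),cv2.imread("pics/s1.png")]),(800,300)))
E
```

```text
{'t': 0.0, 'qpos': array([-1.25705122e+00,  4.23794380e-01,  1.63065836e+00,  5.72363350e-05,
        1.08860127e+00, -1.89886067e-02]), 'qvel': array([-9.27856474e-04,  9.04882999e-05,  7.02792234e-04, -1.36934089e-04,
        2.10549946e-03, -1.03861076e-03]), 'joint_torque': array([ 5.88735111e-05, -5.44626224e+01, -2.73658812e+01,  6.44768123e-02,
        2.27706676e-02, -1.14117552e-04]), 'ee_pos': array([ 204.0228231 , -590.19444302,  221.94313397]), 'orientation': array([-3.09679045e+00, -5.19967455e-01,  2.58201240e-04]), 'ft_force': array([-1.03173222,  0.17996201, -0.10666044]), 'moment': array([ 0.02428465, -0.03343068,  0.03064897]), 'width': 88.07616498691688}
[ 345.05541754  -15.37553985 1718.94400462] [-2.15838345  2.16863461 -0.15247677] 503.525688218643
red [ 340   85   42   34 1338] [ 914. -335.   18.] [ 854. -394.   -9.] [ 958. -263.   90.]
red [285 176  14  22 184] [574. -83. 260.] [ 543. -106.  126.] [614. -60. 269.]
red [352 249  17  28 193] [ 352. -318.   24.] [ 308. -345.   11.] [ 399. -292.   36.]
blue [ 380   84   44   35 1350] [ 913. -479.   19.] [ 853. -537.   -6.] [ 957. -402.   92.]
blue [ 233  154   78   34 1040] [636.  -1. 226.] [ 607. -140.   23.] [665.  92. 298.]
[-80.70680869 711.37233964 755.4261726 ] [-0.85039164  2.31649479 -1.31287438] 451.10550888053876
red [504 133   9  20  49] [ 185. -519.  302.] [ 173. -541.  258.] [ 194. -508.  319.]
red [501 154   6   9  18] [ 188. -541.  236.] [ 181. -547.  229.] [ 193. -534.  251.]
red [277 163  24  13 161] [570. -79. 259.] [ 540. -124.  215.] [614. -57. 263.]
red [382 234  35  12 266] [ 350. -311.   18.] [ 306. -336.   -1.] [ 395. -288.   28.]
blue [ 211  145   96  118 6271] [636.  -6. 161.] [ 603. -581.    4.] [931.  97. 291.]
```

View pics/c1.png

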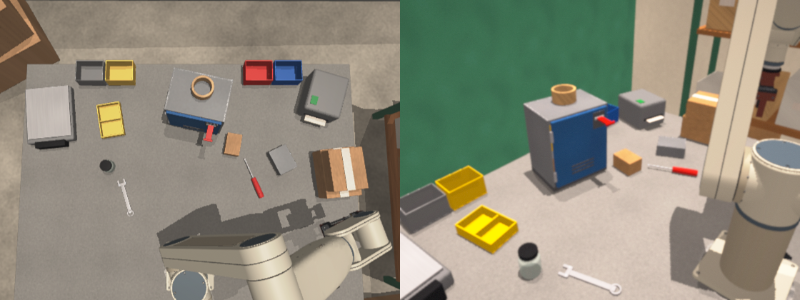

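The picture shows the locker with its paddle at about (209,133) in the top half, its tape on the roof, and the brown carton just right of the paddle at (232,144). Next I fit the door plane and the paddle.

```bash
python3 - <<'E'
from h import *
a=get_image("top"); b=get_image("side")
def feats(im):
    P=cloud(im); hsv=cv2.cvtColor(im["pixels"],cv2.COLOR_RGB2HSV); ok=im["range_z"]>0
    red=ok&((hsv[...,0]<6)|(hsv[...,0]>174))&(hsv[...,1]>150)&(hsv[...,2]>80)&(abs(P[...,0]-570)<60)&(abs(P[...,1]+85)<50)&(P[...,2]>245)&(P[...,2]<275)
    blue=ok&(hsv[...,0]>100)&(hsv[...,0]<125)&(hsv[...,1]>100)&(P[...,0]<720)&(P[...,2]>40)&(P[...,2]<275)
    return P,red,blue
P,r,bl=feats(b)
q=P[bl]; q=q[abs(q[:,1])<130]
for _ in range(4):
    c=q.mean(0); n=np.linalg.svd(q-c,full_matrices=False)[2][2]; q=q[abs((q-c)@n)<6]
n*=-np.sign(n[0]); print("plane",c,n,len(q))
nh=n[:2]/np.linalg.norm(n[:2]); yaw=np.arctan2(-nh[1],-nh[0]); print("yaw",yaw)
ex=np.array([np.cos(yaw),np.sin(yaw)]); ey=np.array([-ex[1],ex[0]])
s=(q[:,:2]-c[:2])@ey; print("door along y",np.percentile(s,[0,.5,1,50,99,99.5,100]))
# roof from top
Pt,rt,bt=feats(a)
for nm,PP in(("top",Pt),("side",P)):
    m=(abs(PP[...,2]-295)<8)&(abs(PP[...,0]-720)<170)&(abs(PP[...,1])<200)
    rect=cv2.minAreaRect(PP[m][:,:2].astype(np.float32)); print(nm,"roof",rect,m.sum())
    t=PP[m][:,:2]; print(" along ex",np.percentile((t-c[:2])@ex,[1,99])," ey",np.percentile((t-c[:2])@ey,[1,99]))
for nm,PP,m in(("top",Pt,rt),("side",P,r)):
    t=PP[m]; print(nm,"red n",len(t),"out",np.percentile(-(t[:,:2]-c[:2])@ex,[2,50,98]),"ey",np.percentile((t[:,:2]-c[:2])@ey,[2,10,50,90,98]),"z",np.percentile(t[:,2],[5,50,95]))
m=(Pt[...,2]>45)&(Pt[...,2]<75)&(Pt[...,0]>450)&(Pt[...,0]<650)&(Pt[...,1]<-100)&(Pt[...,1]>-260)
print("carton",cv2.minAreaRect(Pt[m][:,:2].astype(np.float32)))
E
```

```text
plane [633.64129149  -4.32285218 162.31631236] [-9.76586175e-01  2.15126447e-01 -2.33625988e-04] 5003
yaw -0.2168213126036666
door along y [-127.65111009 -124.92178281 -122.35632871    5.49088745   99.02058164
  100.01110484  102.01637124]
top roof ((725.453125, -38.48210144042969), (250.57760620117188, 194.71694946289062), 77.62812805175781) 4933
 along ex [  2.54820158 191.48814307]  ey [-136.38301062  108.77384095]
side roof ((723.5017700195312, -38.02497863769531), (252.4635772705078, 199.36611938476562), 76.79300689697266) 2624
 along ex [ -1.15025572 188.14292965]  ey [-136.8330795   110.49730348]
top red n 181 out [10.75815217 41.87206874 70.74277898] ey [-101.23014734  -98.88733374  -89.01682356  -79.12250539  -76.21648207] z [254.25154938 259.36707693 265.20114727]
side red n 155 out [11.40684707 47.72039749 74.10618819] ey [-102.70018344  -97.37330189  -84.92647344  -76.27698666  -71.52673995] z [253.67916366 258.68238349 261.44677409]
carton ((564.3349609375, -170.69195556640625), (137.36416625976562, 100.86598205566406), 79.13003540039062)
```

Emit:
play_rows(plan="8.78 0 0 -4.6 0 0 0;8.78 0 0 -4.6 0 0 0;8.78 0 0 -4.6 0 0 0;8.78 4.27 -3.01 0 0 0 0;8.78 4.27 -3.01 0 0 0 0;8.78 4.27 -3.01 0 0 0 0;8.78 4.27 -3.01 0 0 0 0;8.78 4.27 -3.01 0 0 0 0;8.78 4.27 -3.01 0 0 0 0;8.78 4.27 -3.01 0 0 0 0;8.78 4.27 -3.01 0 0 0 0;8.78 4.27 -3.01 0 0 0 0;8.78 4.27 -3.01 0 0 0 0;8.78 4.27 -3.01 0 0 0 0;8.78 4.27 -3.01 0 0 0 0;8.78 0 0 0 0 0 0")

```text
t: 2.2
ee_pos: [571.7, -79.3, 360.1]
orientation: [-3.097, -0.527, 0.0]
ft_force: [0.0, -0.2, 0.4]
width: 87.9
```

Emit:
play_rows(plan="8.78 0 0 0 0 0 -10.6;8.78 0 0 0 0 0 -10.6;8.78 0 0 0 0 0 -10.6;8.78 0 0 0 0 0 -10.6;8.78 0 0 0 0 0 -10.6;8.78 0 0 0 0 0 -10.6;8.78 0 0 0 0 0 -10.6;8.78 0 0 0 0 0 -10.6;8.78 0 0 0 0 0 -10.6;8.78 0 0 0 0 0 -10.6;8.78 0 0 0 0 0 -10.6;8.78 0 0 0 0 0 -10.6;8.78 0 0 0 0 0 -10.6;8.78 0 0 0 0 0 -10.6;8.78 0 0 0 0 0 0;8.78 0 0 0 0 0 0")

```text
t: 4.2
ee_pos: [570.1, -82.4, 360.7]
orientation: [-0.349, -3.122, 0.0]
ft_force: [1.1, 0.3, 0.4]
width: 88.0
```

```bash
cat >> h.py <<'E'
yaw=-0.2168; ex=np.array([np.cos(yaw),np.sin(yaw),0]); ey=np.array([-ex[1],ex[0],0])
def st():
    o=get_obs(); M=R.from_rotvec(o["orientation"]).as_matrix(); return o,M
E
python3 - <<'E'
from h import *
o,M=st(); print(o["t"],o["ee_pos"],o["qpos"],o["ft_force"],o["width"]); print(M.round(3))
im=shot("wrist","pics/w1.png"); P=cloud(im); hsv=cv2.cvtColor(im["pixels"],cv2.COLOR_RGB2HSV)
red=(im["range_z"]>0)&((hsv[...,0]<6)|(hsv[...,0]>174))&(hsv[...,1]>150)&(hsv[...,2]>80)&(P[...,2]>245)&(P[...,2]<275)
t=P[red]; ref=np.array([633.64,-4.32,0])
print(len(t),t.mean(0),"out",np.percentile(-(t-ref)@ex,[1,50,99]),"ey",np.percentile((t-ref)@ey,[1,10,50,90,99]))
w=-(t-ref)@ex; s=(t-ref)@ey
if len(t): 
  for lo,hi in((10,30),(30,60),(64,75)):
    k=(w>lo)&(w<hi); print(lo,np.percentile(s[k],[1,99]) if k.any() else None)
E
```

```text
4.2 [570.13590386 -82.42131668 360.65727571] [-1.64184256e-01  2.21647423e-01  1.59110008e+00 -8.50336389e-05
  1.32902968e+00 -1.51205335e+00] [1.10417999 0.34826888 0.39354451] 88.01518010250624
[[-0.975  0.221 -0.   ]
 [ 0.221  0.975 -0.   ]
 [ 0.    -0.    -1.   ]]
1975 [572.05105518 -81.91156641 260.04440433] out [ 7.97799182 44.45728097 72.67066515] ey [-104.79952135  -99.0016205   -88.77401982  -78.98735285  -73.10044254]
10 [-100.71965722  -77.74072365]
30 [-100.37791351  -77.90769612]
64 [-106.53732808  -71.4446428 ]
```

View pics/w1.png

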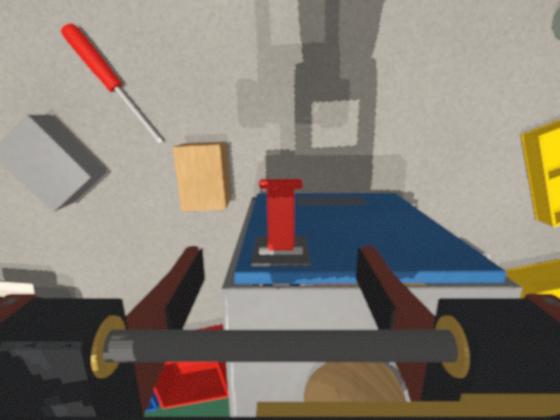

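The wrist view shows the paddle at (282,215), centred between the fingers, with nothing close by. I will go down and close on it.

Emit:
play_rows(plan="8.78 0.06 0.1 3.1 0 0 0.3;8.78 0 0 3.1 0 0 0;8.78 0 0 3.1 0 0 0;8.78 0 0 2.1 0 0 0;8.78 0 0 1.06 0 0 0;8.78 0 0 0 0 0 0;5 0 0 0 0 0 0;3.5 0 0 0 0 0 0;2.8 0 0 0 0 0 0;2.8 0 0 0 0 0 0")

```text
t: 5.5
ee_pos: [570.2, -80.8, 236.4]
orientation: [0.351, 3.121, -0.0]
ft_force: [0.7, 1.0, 0.6]
width: 51.6
```

Emit:
play_rows(plan="2.4 0 0 0 0 0 0;2.2 0 0 0 0 0 0;2.0 0 0 0 0 0 0;2.0 0 0 0 0 0 0;2.0 0 0 0 0 0 0")

```text
t: 6.12
ee_pos: [569.5, -81.7, 236.0]
orientation: [-0.351, -3.121, 0.003]
ft_force: [-2.3, -4.1, 1.2]
width: 23.9
```

Emit:
play_rows(plan="2.0 0 0 -0.1 0 0 0;2.0 0 0 -0.1 0 0 0;2.0 -0.01 0 -0.1 0 0 0;2.0 -0.01 0 -0.1 0 0 0;2.0 -0.01 0 -0.1 0 0 0;2.0 0 0 0 0 0 0;2.0 0 0 0 0 0 0")

```text
t: 7.0
ee_pos: [568.6, -81.2, 239.3]
orientation: [-0.351, -3.117, 0.001]
ft_force: [-2.7, -4.7, -9.7]
width: 23.4
```

Emit:
play_rows(plan="2.0 -0.02 0 -0.1 0 0 0;2.0 0 0 0 0 0 0")

```text
t: 7.25
ee_pos: [568.7, -81.2, 240.3]
orientation: [-0.351, -3.117, 0.001]
ft_force: [-1.6, -5.0, -9.6]
width: 24.0
```

Emit:
play_rows(plan="2.0 -0.02 0 -0.1 0 0 0;2.0 0 0 0 0 0 0")

```text
t: 7.5
ee_pos: [568.9, -81.2, 241.3]
orientation: [-0.351, -3.117, 0.001]
ft_force: [-1.8, -5.3, -9.7]
width: 23.7
```

Emit:
play_rows(plan="2.0 -0.02 0 -0.1 0 0 0;2.0 0 0 0 0 0 0")

```text
t: 7.75
ee_pos: [569.1, -81.3, 242.3]
orientation: [-0.351, -3.117, 0.001]
ft_force: [-2.4, -5.0, -8.4]
width: 23.8
```

Emit:
play_rows(plan="2.0 -0.02 0 -0.1 0 0 0;2.0 0 0 0 0 0 0")

```text
t: 8.0
ee_pos: [569.3, -81.3, 243.2]
orientation: [-0.351, -3.117, 0.001]
ft_force: [-2.3, -5.0, -9.9]
width: 23.7
```

Emit:
play_rows(plan="2.0 -0.02 0 -0.1 0 0 0;2.0 0 0 0 0 0 0")

```text
t: 8.25
ee_pos: [569.5, -81.4, 244.2]
orientation: [-0.351, -3.117, 0.001]
ft_force: [-2.4, -4.4, -9.4]
width: 23.3
```

Emit:
play_rows(plan="2.0 -0.02 0 -0.1 0 0 0;2.0 0 0 0 0 0 0")

```text
t: 8.5
ee_pos: [569.7, -81.4, 245.2]
orientation: [-0.351, -3.117, 0.001]
ft_force: [-1.8, -3.8, -8.8]
width: 23.6
```

Emit:
play_rows(plan="2.0 -0.03 0 -0.1 0 0 0;2.0 0 0 0 0 0 0")

```text
t: 8.75
ee_pos: [570.0, -81.5, 246.2]
orientation: [-0.351, -3.117, 0.001]
ft_force: [-2.0, -4.9, -9.9]
width: 24.1
```

Emit:
play_rows(plan="2.0 -0.03 0 -0.1 0 0 0;2.0 0 0 0 0 0 0")

```text
t: 9.0
ee_pos: [570.2, -81.6, 247.2]
orientation: [-0.351, -3.117, 0.001]
ft_force: [-2.1, -4.7, -9.8]
width: 23.3
```

Emit:
play_rows(plan="2.0 -0.03 0 -0.1 0 0 0;2.0 0 0 0 0 0 0")

```text
t: 9.25
ee_pos: [570.5, -81.6, 248.1]
orientation: [-0.351, -3.117, 0.001]
ft_force: [-1.8, -4.8, -9.4]
width: 24.0
```

Emit:
play_rows(plan="2.0 -0.03 0 -0.1 0 0 0;2.0 0 0 0 0 0 0")

```text
t: 9.5
ee_pos: [570.8, -81.7, 249.1]
orientation: [-0.351, -3.117, 0.001]
ft_force: [-1.5, -4.6, -9.8]
width: 23.4
```

Emit:
play_rows(plan="2.0 -0.03 0 -0.1 0 0 0;2.0 0 0 0 0 0 0")

```text
t: 9.75
ee_pos: [571.1, -81.8, 250.0]
orientation: [-0.351, -3.117, 0.001]
ft_force: [-2.3, -4.8, -11.1]
width: 23.9
```

Emit:
play_rows(plan="2.0 -0.03 0 -0.1 0 0 0;2.0 0 0 0 0 0 0")

```text
t: 10.0
ee_pos: [571.4, -81.8, 251.1]
orientation: [-0.351, -3.117, 0.001]
ft_force: [-2.3, -5.0, -11.1]
width: 23.5
```

Emit:
play_rows(plan="2.0 -0.03 0 -0.1 0 0 0;2.0 0 0 0 0 0 0")

```text
t: 10.25
ee_pos: [571.8, -81.9, 252.1]
orientation: [-0.351, -3.117, 0.001]
ft_force: [-2.0, -4.9, -10.3]
width: 23.6
```

Emit:
play_rows(plan="2.0 -0.04 0 -0.1 0 0 0;2.0 0 0 0 0 0 0")

```text
t: 10.5
ee_pos: [572.1, -82.0, 253.0]
orientation: [-0.351, -3.117, 0.001]
ft_force: [-1.7, -4.1, -10.4]
width: 23.4
```

Emit:
play_rows(plan="2.0 -0.04 0 -0.1 0 0 0;2.0 0 0 0 0 0 0")

```text
t: 10.75
ee_pos: [572.5, -82.0, 254.0]
orientation: [-0.351, -3.117, 0.001]
ft_force: [-1.9, -4.7, -10.9]
width: 23.6
```

Emit:
play_rows(plan="2.0 -0.04 0 -0.1 0 0 0;2.0 0 0 0 0 0 0")

```text
t: 11.0
ee_pos: [572.9, -82.2, 255.0]
orientation: [-0.351, -3.117, 0.001]
ft_force: [-1.8, -4.2, -10.1]
width: 23.5
```

Emit:
play_rows(plan="2.0 -0.04 0 -0.1 0 0 0;2.0 0 0 0 0 0 0")

```text
t: 11.25
ee_pos: [573.2, -82.2, 256.0]
orientation: [-0.351, -3.117, 0.001]
ft_force: [-1.3, -5.1, -10.1]
width: 23.5
```

```bash
python3 - <<'E'
from h import *
im=shot("side","pics/s2.png"); i=cv2.imread("pics/s2.png")[110:210,230:350]
cv2.imwrite("pics/s2c.png",cv2.resize(i,(720,600),interpolation=cv2.INTER_CUBIC))
P=cloud(im); hsv=cv2.cvtColor(im["pixels"],cv2.COLOR_RGB2HSV); ref=np.array([633.64,-4.32,0])
red=(im["range_z"]>0)&((hsv[...,0]<6)|(hsv[...,0]>174))&(hsv[...,1]>150)&(hsv[...,2]>80)
q=P[red]; w=-(q-ref)@ex; s=(q-ref)@ey; k=(abs(s+89)<30)&(w>0)&(w<90)
for a in range(0,90,10):
    m=k&(w>=a)&(w<a+10)
    if m.any(): print(a,m.sum(),np.median(q[m,2]))
E
```

```text
0 1 261.7216814632323
10 2 260.82117128114953
20 1 270.6768471719642
30 8 271.16231953030956
40 17 276.1833264490083
50 24 279.2083433947293
60 54 284.55262287131086
70 12 283.4264662142567
```

View pics/s2c.png

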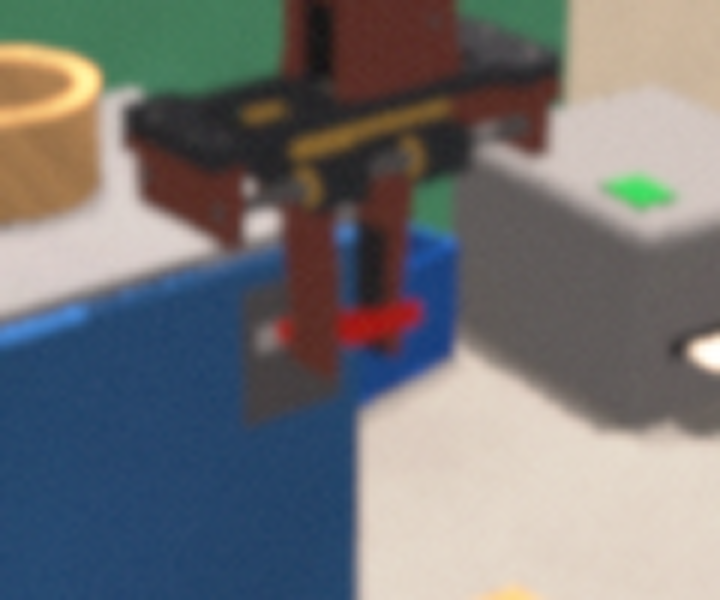

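The crop shows the blade tilted up between the fingers, from (265,335) to (420,315). A rise of about 25 mm at 65 mm out gives about 0.4 rad, so it is following the fingers. I carry on lifting.

Emit:
play_rows(plan="2.0 -0.05 0 -0.1 0 0 0;2.0 0 0 0 0 0 0")

```text
t: 11.55
ee_pos: [573.7, -82.3, 257.0]
orientation: [-0.351, -3.117, 0.001]
ft_force: [-2.4, -4.6, -10.9]
width: 23.8
```

Emit:
play_rows(plan="2.0 -0.05 0 -0.1 0 0 0;2.0 0 0 0 0 0 0")

```text
t: 11.8
ee_pos: [574.2, -82.4, 257.9]
orientation: [-0.351, -3.117, 0.001]
ft_force: [-2.8, -4.4, -11.9]
width: 23.7
```

Emit:
play_rows(plan="2.0 -0.05 0 -0.1 0 0 0;2.0 0 0 0 0 0 0")

```text
t: 12.05
ee_pos: [574.6, -82.5, 258.8]
orientation: [-0.351, -3.116, 0.001]
ft_force: [-2.8, -5.1, -12.2]
width: 23.5
```

Emit:
play_rows(plan="2.0 -0.05 0 -0.1 0 0 0;2.0 0 0 0 0 0 0;2.0 0 0 0 0 0 0")

```text
t: 12.42
ee_pos: [575.1, -82.6, 259.9]
orientation: [-0.351, -3.117, 0.001]
ft_force: [-3.1, -4.6, -12.5]
width: 23.6
```

Emit:
play_rows(plan="2.0 -0.06 0 -0.1 0 0 0;2.0 0 0 0 0 0 0;2.0 0 0 0 0 0 0")

```text
t: 12.8
ee_pos: [575.7, -82.8, 260.9]
orientation: [-0.351, -3.116, 0.001]
ft_force: [-1.3, -4.5, -11.8]
width: 23.7
```

```bash
python3 - <<'E'
from h import *
ref=np.array([633.64,-4.32,0])
for k in range(2):
  im=shot("side","pics/s3.png")
  P=cloud(im); hsv=cv2.cvtColor(im["pixels"],cv2.COLOR_RGB2HSV)
  red=(im["range_z"]>0)&((hsv[...,0]<6)|(hsv[...,0]>174))&(hsv[...,1]>150)&(hsv[...,2]>80)
  q=P[red]; w=-(q-ref)@ex; s=(q-ref)@ey; k=(abs(s+89)<30)&(w>0)&(w<90)&(q[:,2]>240)&(q[:,2]<310)
  print([(a,(k&(w>=a)&(w<a+10)).sum(),np.median(q[k&(w>=a)&(w<a+10),2]).round(1)) for a in range(20,90,10) if (k&(w>=a)&(w<a+10)).any()])
F=np.array([get_obs()["ft_force"] for _ in range(5)]); print(F)
i=cv2.imread("pics/s3.png")[110:210,230:350]
cv2.imwrite("pics/s3c.png",cv2.resize(i,(720,600),interpolation=cv2.INTER_CUBIC))
E
```

```text
[(30, np.int64(7), np.float64(271.1)), (40, np.int64(21), np.float64(284.0)), (50, np.int64(7), np.float64(282.0)), (60, np.int64(48), np.float64(288.6))]
[(30, np.int64(5), np.float64(270.1)), (40, np.int64(17), np.float64(280.6)), (50, np.int64(7), np.float64(281.3)), (60, np.int64(49), np.float64(288.3))]
[[ -1.7737344   -4.77454817 -11.48695391]
 [ -1.7737344   -4.77454817 -11.48695391]
 [ -1.7737344   -4.77454817 -11.48695391]
 [ -1.7737344   -4.77454817 -11.48695391]
 [ -1.7737344   -4.77454817 -11.48695391]]
```

View pics/s3c.png

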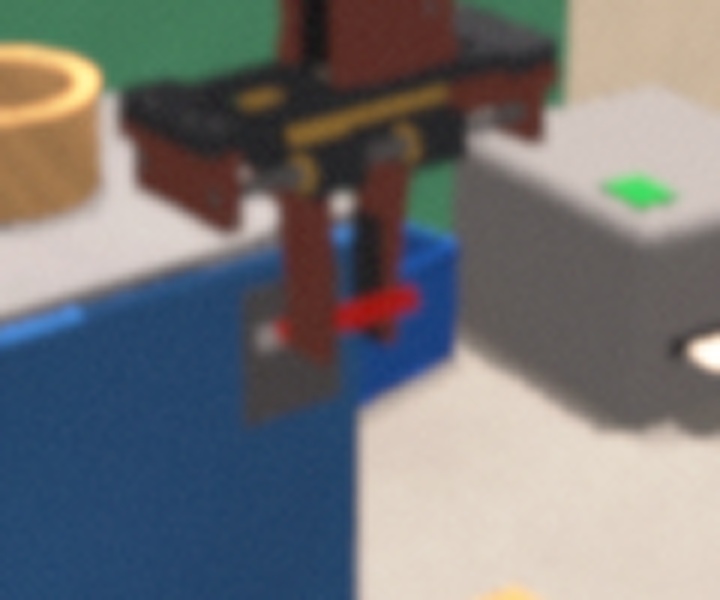

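The blade has risen further: its end bar is now at about (395,300), against 318 before. It is still following, with no stop felt yet.

Emit:
play_rows(plan="2.0 -0.06 0 -0.1 0 0 0;2.0 0 0 0 0 0 0;2.0 0 0 0 0 0 0")

```text
t: 13.28
ee_pos: [576.2, -82.9, 261.8]
orientation: [-0.351, -3.116, 0.001]
ft_force: [-2.1, -4.2, -12.4]
width: 23.7
```

Emit:
play_rows(plan="2.0 -0.06 0 -0.1 0 0 0;2.0 0 0 0 0 0 0;2.0 0 0 0 0 0 0")

```text
t: 13.65
ee_pos: [576.8, -83.0, 262.8]
orientation: [-0.351, -3.116, 0.001]
ft_force: [-2.8, -5.6, -13.0]
width: 23.7
```

```bash
cat > pad.py <<'E'
from h import *
def pad(th=0,show=None):
    ref=np.array([633.64,-4.32,0]); im=shot("wrist",show or "/tmp/w.png"); P=cloud(im); hsv=cv2.cvtColor(im["pixels"],cv2.COLOR_RGB2HSV)
    red=(im["range_z"]>0)&((hsv[...,0]<6)|(hsv[...,0]>174))&(hsv[...,1]>150)&(hsv[...,2]>60)
    c=R.from_euler("z",-th); hinge=np.array([661.3,93.5,0])
    q=c.inv().apply(P[red]-hinge)+hinge; w=-(q-ref)@ex; s=(q-ref)@ey
    k=(abs(s+89)<25)&(w>5)&(w<85)&(q[:,2]>245)&(q[:,2]<310)
    print([(a,(k&(w>=a)&(w<a+6)).sum(),np.median(q[k&(w>=a)&(w<a+6),2]).round(1)) for a in range(0,84,6) if (k&(w>=a)&(w<a+6)).sum()>4])
    b=k&(abs(s+89)<9)&(w<62)
    if b.sum()>10: 
        f=np.polyfit(w[b],q[b,2],1); r=q[b,2]-np.polyval(f,w[b]); g=abs(r)<3; f=np.polyfit(w[b][g],q[b,2][g],1); print("angle",np.arctan(f[0]),"z at 0",f[1],b.sum())
    print(o["ee_pos"] if (o:=get_obs()) else 0,o["ft_force"],o["moment"])
E
python3 -c "from pad import *; pad(0,'pics/w2.png')"
```

```text
[(0, np.int64(6), np.float64(261.7)), (6, np.int64(180), np.float64(264.1)), (12, np.int64(219), np.float64(267.3)), (18, np.int64(240), np.float64(270.8)), (24, np.int64(261), np.float64(273.9)), (30, np.int64(291), np.float64(277.3)), (36, np.int64(325), np.float64(280.6)), (42, np.int64(354), np.float64(283.9)), (48, np.int64(418), np.float64(287.0)), (54, np.int64(443), np.float64(293.2)), (60, np.int64(1272), np.float64(293.7)), (66, np.int64(190), np.float64(289.1))]
angle 0.5237191091600298 z at 0 258.4471671323983 2100
[576.78044655 -82.99947223 262.7715968 ] [ -2.41508435  -4.75833694 -12.19866441] [-0.68353848  0.48717711 -0.07037771]
```

View pics/w2.png

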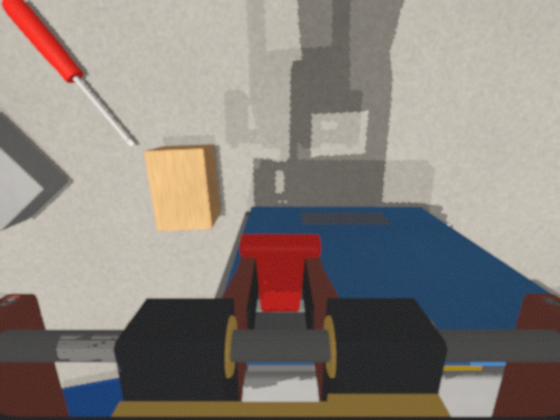

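The wrist view shows the blade and end bar at (280,245), gripped squarely. The depth fit gives a paddle angle of 0.524, against 0.622 from the fingers, so the blade has slipped a few mm in the pads. I will check whether it still rises.

Emit:
play_rows(plan="2.0 -0.05 0 -0.1 0 0 0;2.0 0 0 0 0 0 0;2.0 0 0 0 0 0 0")

```text
t: 14.08
ee_pos: [577.3, -83.2, 263.7]
orientation: [-0.351, -3.116, 0.001]
ft_force: [-1.5, -4.9, -13.2]
width: 23.7
```

```bash
python3 -c "from pad import *; pad(0);pad(0)"
```

```text
[(6, np.int64(175), np.float64(264.3)), (12, np.int64(211), np.float64(267.7)), (18, np.int64(234), np.float64(271.2)), (24, np.int64(261), np.float64(274.6)), (30, np.int64(286), np.float64(277.8)), (36, np.int64(324), np.float64(281.5)), (42, np.int64(353), np.float64(285.0)), (48, np.int64(415), np.float64(288.1)), (54, np.int64(456), np.float64(294.7)), (60, np.int64(1364), np.float64(294.1)), (66, np.int64(45), np.float64(290.1))]
angle 0.5434573281256393 z at 0 258.3612017542802 2088
[577.25893227 -83.13378968 263.66175716] [ -2.90801459  -5.67849249 -13.21327837] [-0.73804932  0.49765678 -0.0870425 ]
[(6, np.int64(177), np.float64(264.3)), (12, np.int64(212), np.float64(267.8)), (18, np.int64(236), np.float64(271.2)), (24, np.int64(252), np.float64(274.6)), (30, np.int64(291), np.float64(278.0)), (36, np.int64(313), np.float64(281.5)), (42, np.int64(366), np.float64(285.0)), (48, np.int64(412), np.float64(288.2)), (54, np.int64(462), np.float64(294.8)), (60, np.int64(1351), np.float64(294.0)), (66, np.int64(48), np.float64(290.2))]
angle 0.5434783402397196 z at 0 258.351927305086 2090
[577.2926991  -83.16204068 263.71539785] [ -1.13909706  -4.46783144 -13.23859808] [-0.76315448  0.46340978 -0.01425924]
```

Emit:
play_rows(plan="2.0 -0.06 0 -0.1 0 0 0;2.0 0 0 0 0 0 0;2.0 0 0 0 0 0 0")

```text
t: 14.55
ee_pos: [577.6, -83.2, 264.3]
orientation: [-0.35, -3.116, 0.001]
ft_force: [-1.2, -5.4, -14.9]
width: 23.8
```

```bash
python3 -c "from pad import *; pad(0)"|tail -2
```

```text
angle 0.5529352554729142 z at 0 258.4355369784643 2116
[577.65382181 -83.2476631  264.28687667] [ -1.73783463  -4.55918822 -14.76733365] [-0.727409    0.40621126 -0.0526492 ]
```

Emit:
play_rows(plan="2.0 -0.03 0 -0.05 0 0 0;2.0 0 0 0 0 0 0;2.0 0 0 0 0 0 0")

```text
t: 14.98
ee_pos: [577.7, -83.2, 264.4]
orientation: [-0.35, -3.115, 0.001]
ft_force: [-1.4, -5.5, -17.6]
width: 23.6
```

```bash
python3 -c "from pad import *; pad(0)"|tail -2
```

```text
angle 0.5553390355486773 z at 0 258.43829141876637 2108
[577.71768978 -83.25797174 264.40602401] [ -1.62509594  -5.16979955 -17.61257016] [-0.71191124  0.39834494 -0.06744766]
```

The stop is clearly felt: force is up about 4 N and the blade no longer rises, at about 0.55 rad. I back off slightly and start easing the door.

Emit:
play_rows(plan="2.0 0 0 0.03 0 0 0;2.0 0.1 0.024 0 0 0 0.3;2.0 0.2 0.047 0 0 0 0.6;2.0 0.1 0.024 0 0 0 0.3;2.0 0 0 0 0 0 0;2.0 0 0 0 0 0 0")

```text
t: 15.78
ee_pos: [574.2, -81.5, 264.4]
orientation: [-0.383, -3.112, 0.001]
ft_force: [-0.4, -5.9, -16.6]
width: 23.8
```

```bash
python3 -c "from pad import *; pad(0.02)"|tail -2
```

```text
angle 0.5544652016704353 z at 0 258.4309945039786 2123
[574.20062663 -81.54531379 264.34229107] [ -2.07935918  -5.10005391 -17.56268214] [-0.86312097  0.41818142  0.03914565]
```

Emit:
play_rows(plan="2.0 0.2 0.047 0 0 0 0.6;2.0 0.2 0.047 0 0 0 0.6;2.0 0 0 0 0 0 0;2.0 0 0 0 0 0 0")

```text
t: 16.32
ee_pos: [570.4, -79.6, 264.4]
orientation: [-0.416, -3.107, 0.001]
ft_force: [-2.4, -4.8, -16.8]
width: 23.9
```

Emit:
play_rows(plan="2.0 0.33 0.08 0 0 0 1;2.0 0.33 0.08 0 0 0 1;2.0 0.33 0.08 0 0 0 1;2.0 0.33 0.08 0 0 0 1;2.0 0.33 0.08 0 0 0 1;2.0 0 0 0 0 0 0")

```text
t: 17.08
ee_pos: [555.5, -70.9, 264.7]
orientation: [-0.551, -3.086, 0.002]
ft_force: [-3.3, -6.1, -13.7]
width: 23.5
```

```bash
python3 -c "from pad import *; pad(0.129,'pics/w3.png')"|tail -2
```

```text
angle 0.5626378253846863 z at 0 258.1732665317482 2083
[555.60147896 -70.91081505 264.79722769] [ -4.00168112  -5.82180622 -14.58635691] [-0.84455016  0.78361475 -0.02709273]
```

Emit:
play_rows(plan="2.0 0.33 0.08 0 0 0 1;2.0 0.33 0.08 0 0 0 1;2.0 0.33 0.08 0 0 0 1;2.0 0.33 0.08 0 0 0 1;2.0 0.33 0.08 0 0 0 1;2.0 0.33 0.08 0 0 0 1;2.0 0.33 0.08 0 0 0 1;2.0 0.33 0.08 0 0 0 1;2.0 0.66 0.165 0 0 0 2;2.0 0.99 0.256 0 0 0 3;2.0 0.99 0.256 0 0 0 3;2.0 0.99 0.256 0 0 0 3;2.0 0.99 0.256 0 0 0 3;2.0 0 0 0 0 0 0")

```text
t: 18.88
ee_pos: [501.1, -18.5, 264.8]
orientation: [-1.13, -2.923, 0.005]
ft_force: [-5.5, -6.5, -14.2]
width: 23.6
```

```bash
python3 - <<'E'
from h import *
o,M=st(); h=np.array([661.3,93.5,0]); d=o["ee_pos"]-h
print(o["ee_pos"],o["ft_force"],o["qpos"].round(2),"r tool",M.T@d, "turn deg",167.2-np.degrees(np.arctan2(M[1,0],M[0,0])))
E
```

```text
[501.13919581 -18.51077114 264.84969306] [ -5.5484712   -6.53974049 -14.24440183] [-0.06  0.19  1.85 -0.    1.1  -0.89] r tool [  44.86570697 -192.18728665 -263.42811383] turn deg 29.470784328471865
```

Emit:
play_rows(plan="2.0 0.99 0.246 0 0 0 3;2.0 0.99 0.246 0 0 0 3;2.0 0.99 0.25 0 0 0 3;2.0 0.99 0.25 0 0 0 3;2.0 0.99 0.25 0 0 0 3;2.0 0.99 0.25 0 0 0 3;2.0 0.99 0.256 0 0 0 3;2.0 0.99 0.256 0 0 0 3;2.0 0.99 0.256 0 0 0 3;2.0 0.99 0.256 0 0 0 3;2.0 0.99 0.256 0 0 0 3;2.0 0.99 0.256 0 0 0 3;2.0 0.99 0.256 0 0 0 3;2.0 0.99 0.256 0 0 0 3;2.0 0.99 0.256 0 0 0 3;2.0 0.99 0.256 0 0 0 3;2.0 0.99 0.256 0 0 0 3;2.0 0.99 0.256 0 0 0 3;2.0 0.66 0.165 0 0 0 2;2.0 0 0 0 0 0 0")

```text
t: 21.38
ee_pos: [479.7, 163.7, 264.7]
orientation: [-2.372, -2.051, 0.01]
ft_force: [-6.7, 0.2, -13.8]
width: 23.5
```

```bash
python3 - <<'E'
from h import *
o,M=st(); h=np.array([661.3,93.5,0]); d=o["ee_pos"]-h
print(o["ee_pos"],o["ft_force"],o["qpos"].round(2),"r tool",M.T@d, "turn deg",167.2-np.degrees(np.arctan2(M[1,0],M[0,0])))
a=shot("top","pics/t4.png");b=shot("wrist","pics/w4.png")
cv2.imwrite("pics/c4.png",cv2.resize(np.hstack([cv2.imread("pics/t4.png"),cv2.imread("pics/w4.png")]),(800,300)))
E
```

```text
[479.70374596 163.70866855 264.71433423] [ -6.72451004   0.18715208 -13.82928608] [0.3  0.2  1.84 0.   1.11 0.45] r tool [  43.01816011 -192.02351047 -263.16638215] turn deg 85.49042564284638
```

View pics/c4.png

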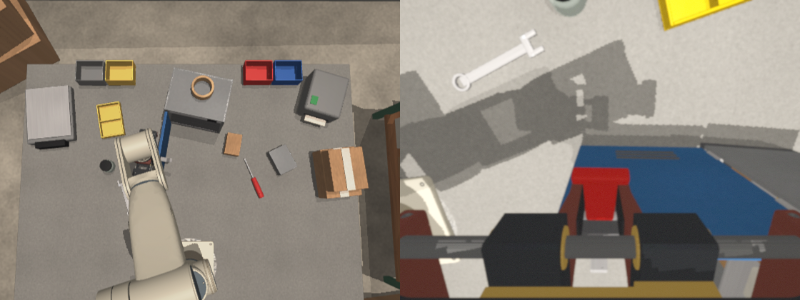

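The door (top view, at (165,135)) stands at about a right angle, and nothing else has moved. I now lower the paddle, let go and rise clear.

Emit:
play_rows(plan="2.0 0.15 0 0.4 0 0 0;2.0 0.15 0 0.4 0 0 0;2.0 0.1 0 0.4 0 0 0;2.0 0.1 0 0.4 0 0 0;2.0 0.05 0 0.3 0 0 0;2.0 0 0 0 0 0 0;2.6 0 0 0 0 0 0;3.5 0 0 0 0 0 0;5 0 0 0 0 0 0;6 0 0 0 0 0 0;6 0 0 0 0 0 0;6 0 0 0 0 0 0")

```text
t: 22.98
ee_pos: [484.1, 168.5, 248.4]
orientation: [2.375, 2.056, 0.0]
ft_force: [-0.6, -0.2, 0.2]
width: 59.9
```

Emit:
play_rows(plan="6 0 0 -1 0 0 0;6 0 0 -2 0 0 0;6 0 0 -3 0 0 0;6 0 0 -4 0 0 0;6 0 0 -4 0 0 0;6 0 0 -3 0 0 0;6 0 0 0 0 0 0;6 0 0 0 0 0 0;6 0 0 0 0 0 0")

```text
t: 24.1
ee_pos: [483.3, 168.4, 416.9]
orientation: [-2.374, -2.056, 0.004]
ft_force: [-0.7, 0.0, -0.0]
width: 60.2
```

```bash
python3 -c "
from pad import *
pad(1.492,'pics/w5.png')
im=shot('top','pics/t5.png');b=shot('side','pics/s5.png')
cv2.imwrite('pics/c5.png',cv2.resize(np.hstack([cv2.imread('pics/w5.png'),cv2.imread('pics/s5.png')]),(800,300)))
P=cloud(b);hsv=cv2.cvtColor(b['pixels'],cv2.COLOR_RGB2HSV)
m=(hsv[...,0]>100)&(hsv[...,0]<125)&(hsv[...,1]>100)&(b['range_z']>0)&(P[...,0]<650)&(P[...,2]>40)&(P[...,2]<240)
q=P[m][:,:2];f=np.polyfit(q[:,0],q[:,1],1);print('door heading',np.arctan(f[0]),'angle',np.pi/2-np.arctan(f[0])+yaw,len(q))
print('t',get_obs()['t'])
"
```

```text
[(6, np.int64(25), np.float64(259.9)), (12, np.int64(111), np.float64(259.6)), (18, np.int64(117), np.float64(259.7)), (24, np.int64(119), np.float64(259.7)), (30, np.int64(110), np.float64(259.7)), (36, np.int64(125), np.float64(259.8)), (42, np.int64(115), np.float64(259.7)), (48, np.int64(129), np.float64(259.7)), (54, np.int64(115), np.float64(259.7)), (60, np.int64(122), np.float64(259.8)), (66, np.int64(162), np.float64(261.1)), (72, np.int64(137), np.float64(261.5))]
angle -0.001787996495529239 z at 0 259.8249800618446 795
[483.43490024 168.3870809  416.98503615] [1.17875317 0.7787099  0.08189657] [-0.04684354 -0.08545335  0.00867106]
door heading -0.15649491160940215 angle 1.5104912384042986 3217
t 24.25
```

View pics/c5.png

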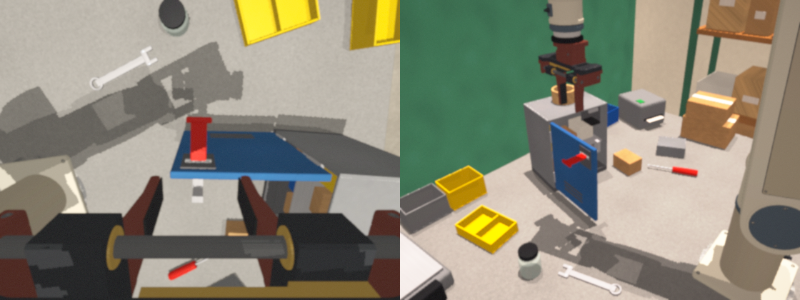

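The paddle is level at 0.00 rad, the door is at about 1.49 rad, the gripper is well above everything, and the bystanders are in place. I hand in.

```bash
python3 -c "
from workcell import *
print(close_job())"
```

```text
the job is handed in; nothing more can be done
None
```

The locker is open and the job is handed in, at about 24 s on the robot's clock. No verdict was reported.

**What I did:** I gripped the paddle from above and lifted it in 1 mm steps until it met its stop, at about 0.55 rad. There the force rose by about 4 N and the blade stopped rising. I held it against the stop and eased the door off its strike with no sign of catching, then swung the door slowly to about 1.49 rad. I lowered the paddle part-way, let go, and raised the arm clear.

**Last checks:**
- **Paddle:** level, measured at 0.00 rad.
- **Door:** standing open at about 1.5 rad.
- **Wrist force:** about zero, with the gripper well above everything.
- **Bystanders:** all look unmoved in the pictures; I did not measure their positions again.

**What disagreed:**
- **Slip in the fingers:** the blade slipped about 4 mm in the pads during the lift, so the finger height gave 0.62 rad while the wrist camera gave 0.52 rad. I went by the camera and the force.
- **Door angle fit:** the final side-camera fit of the door angle (1.51 rad) is unreliable. The 1.49 rad comes from how far the gripper turned, and the paddle's position in the wrist picture agrees with it.

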